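# Push a row of USB sticks home under the fence springs with a straightedge

## Task

Pick up the straightedge and use it to push the four USB sticks together, as one row, under the springs of the loading plate's fence until every stick sits flush against the fence, and bed the whole row there with a firm push of about 14 newtons. Do not shove the fence out of its setting, and do not touch the sticks with the gripper. Then lay the straightedge back flat on the desk beside the plate, let go of it, and leave the mug, mouse and power adapter alone.

Things in the scene. Friction and masses are not known exactly. Their poses are not given: they have to be found in the camera images.
- plate: Grey loading plate of a flatbed marking plotter, 240 (x) x 340 (y) x 12 mm, fixed on the desk, maybe turned; its flat top is 12 mm above the desk. Origin: centre of its underside, at desk height. x runs from its open near edge towards the fence, y along the fence, z up. White painted lines mark four stations 64 mm apart.
- fence: Aluminium bar, 24 (x) x 320 (y) x 12 mm high, across the far part of the plate. Origin: on the plate's top, middle of the foot of its front face (towards the sticks); x points into the fence, y along it. Its setting varies: origin 60 to 78 mm beyond the plate's centre. Held by two friction thumb screws (27 mm high, at its ends), it slips along x if pushed with over about 19 N in all.
- fence_springs (a point): Middle of the lowest line of the fence's four brass leaf springs, 8 mm before its face, 7.7 mm above the plate. One spring per station, at y = -96, -32, 32, 96 mm, 34 mm wide; turned-up lead-ins reach 16 mm before the face, 13 mm high. A stick lifts its spring 1.3 mm. All four together need 6 to 13 N to enter, 10 mm short of the stop, then 2 to 6 N; at the stop the force climbs again.
- straightedge_grip (a point): Aluminium straightedge, 0.34 kg: flat bar 60 (x) x 280 (y) x 6 mm with a black upright grip 16 (x) x 110 (y) mm on its middle, rising from 6 to 48 mm above the underside. Long edges alike, 30 mm in x from the middle. Starts flat on the desk right of the plate (-y side). This point: middle of the grip, 30 mm above the underside. x across the bar, y along it, z up.
- stick1: Capped USB stick 1 of four, a block 20 (x) x 52 (y) x 9 mm, about 16 g, white with a blue cap at its -y end, loose on the plate before the fence (1 at the row's -y end, 4 at +y), a little askew. Origin: centre of its underside. When home its origin is 10 mm in front of the fence's face.
- stick2: Capped USB stick 2 of four, a block 20 (x) x 52 (y) x 9 mm, about 16 g, white with a blue cap at its -y end, loose on the plate before the fence (1 at the row's -y end, 4 at +y), a little askew. Origin: centre of its underside. When home its origin is 10 mm in front of the fence's face.
- stick3: Capped USB stick 3 of four, a block 20 (x) x 52 (y) x 9 mm, about 16 g, white with a blue cap at its -y end, loose on the plate before the fence (1 at the row's -y end, 4 at +y), a little askew. Origin: centre of its underside. When home its origin is 10 mm in front of the fence's face.
- stick4: Capped USB stick 4 of four, a block 20 (x) x 52 (y) x 9 mm, about 16 g, white with a blue cap at its -y end, loose on the plate before the fence (1 at the row's -y end, 4 at +y), a little askew. Origin: centre of its underside. When home its origin is 10 mm in front of the fence's face.
- mouse: Black computer mouse, 106 x 58 x 34 mm, origin at the centre of its underside, long side along x. Leave it alone.
- mug: Blue mug, 76 mm across, 92 mm high, handle at its +y side, origin at the centre of its underside. Leave it alone.
- adapter: Black laptop power adapter, 120 (x) x 56 (y) x 32 mm, origin at the centre of its underside. Leave it alone.
Not all that is in view belongs to the job. What is shaped like the stick2 but purple is not meant.

How it is judged:
By the outcome, as a careful person would: the job done as asked, in the order asked, and still so for the second after the job is handed in, with the robot touching nothing.
It also fails if it takes over 67 s, if anything falls off the work surface, if the arm or the gripper's body presses on something with over 40 N, if the wrist force passes 120 N, or if a joint passes its speed limit or range.

## Robot

A 6-joint arm with a two-finger parallel gripper is mounted at the origin on the work surface. World frame = base frame: x ahead of the robot, y to its left, z up, the work surface at z = 0. Lengths are in m, angles in rad, forces in N, time in s.
With the tool pointing down it reaches from about 0.325 to 0.775 m from the base axis. Payload 5.5 kg.
Tool frame: the origin (TCP) lies between the finger pads; the fingertips stand 8 mm ahead of it and the grasp point (between the pads) lies 11 mm behind it (tcp_to_tips is the distance from the TCP to the fingertips, in m); z points along the fingers, y is the direction in which the jaws open and shut (so a half turn about z gives the same grasp; the last joint's range is limited). The gripper opens to 88 mm and grips with 3 to 60 N. Pads are 20 mm wide; open, the fingers measure 115 mm over their backs; the gripper's body (75 mm by 178 mm) begins 61 mm behind the grasp point.
Start: joints at [-1.236, 0.091, 1.231, -0, 1.82, -0.057], TCP at [0.229, -0.555, 0.231] pointing down, gripper open.
Joint ranges: [-2.87, 2.87], [-0.86, 2.18], [0.17, 2.46], [-1.51, 4.65], [0.06, 2.69], [-2.65, 2.65]. Speed limits (rad/s): [2.57, 2.57, 3.01, 3.14, 3.14, 3.14].

## Interface

Orientations are given as a unit quaternion [w, x, y, z].
In Python, from bench import * gives the robot as it stands. Calls block until the motion is done:
- move_to(position, orientation): joint-space move of the TCP to a pose.
- move_l(position, speed=0.15, orientation=None): straight line of the TCP; orientation=None keeps the orientation; speed is the mean speed in m/s.
- movej(angles): joint-space move.
- gripper_open() and close(): open the fingers fully, or close them until they stop; the grip force is fixed at half the most.
- hold(seconds).
- inverse_kinematics(position, orientation): joint angles nearest the present ones, or None.
- state(): the state.
- get_image(name): name is "scene" or "top" or "wrist"; returns a dict with "frame" (420x560x3 uint8, blue, green, red), "depth" (420x560 float32, m along the optical axis (not along the pixel's ray), 0 where there is no reading), "camera_matrix" (3x3 intrinsics, pixels), "k1" (the pictures are not rectified: a ray, as slopes to the right and down, at radius r is drawn at 1 + k1 r^2 times it, then the intrinsics apply), "view" (4x4, takes a point from world to camera coordinates). Camera axes: x right, y up, looking along -z (the intrinsics and any distortion apply to the point x, -y, -z); pixel columns grow to the right and rows downward; lengths in m; the calibration is good to about 2 mm. A picture is of the moment at which its call begins.
A pose or a line that the arm cannot do raises IKError and nothing moves.
- job_done(): hands the job in, once; it reports no verdict.
The state is a dict: "time": time; "joint_pos": joint angles; "dq": joint speeds; "joint_torque": joint torques, N m; "ee_pos": TCP position; "ee_rot": TCP orientation; "ft_force": force on the tool from outside, world axes, zero at the start; "moment": the same for the moment, N m; "finger_gap": finger opening in m.
Only numpy, scipy, OpenCV 4.12 (cv2) and the standard library are available. Lean on these libraries where they do the work, as an engineer would, in place of code of your own. Each camera call takes 0.05 s, during which the arm holds its last target.

## Working session

There is one attempt and no reset: what is moved stays moved. The work goes in short steps, each a Python script; the robot and the scene stay as the last script left them, time stands still between calls to the robot, and variables do not carry over. Pictures are saved under pics/ and viewed, and the job is handed in when it is done.

```bash
ls; mkdir -p pics; python3 - <<'E'
from bench import *
import cv2,numpy as np,pickle
s=state();print(s)
d={}
for n in ["scene","top","wrist"]:
    im=get_image(n);d[n]=im;cv2.imwrite(f"pics/a_{n}.png",im["frame"]);print(n,im["camera_matrix"],im["k1"],im["view"])
pickle.dump(d,open("a.pkl","wb"))
E
```

```text
pics
{'time': 0.0, 'joint_pos': array([-1.23568923e+00,  9.18301415e-02,  1.23187614e+00,  2.50514910e-05,
        1.81981339e+00, -5.67170087e-02]), 'dq': array([-0.00016111, -0.00023003,  0.00132022,  0.00067219,  0.00079219,
        0.00075605]), 'joint_torque': array([ 1.25817616e-03, -4.46452653e+01, -4.06446254e+01,  6.98821479e-02,
        2.93907244e-02, -1.06614132e-04]), 'ee_pos': array([ 0.22902688, -0.55425798,  0.22952957]), 'ee_rot': array([-9.55878485e-04,  9.80869482e-01,  1.94664147e-01, -1.21658628e-04]), 'ft_force': array([ 0.50665541,  0.15105249, -0.04714752]), 'moment': array([-0.01265376,  0.01205271,  0.01113084]), 'finger_gap': 0.08743881206176436}
scene [[427.89879694   0.         284.142045  ]
 [  0.         427.89879694 209.67369018]
 [  0.           0.           1.        ]] -0.000887491917958335 [[-5.03490248e-01  8.64000298e-01  1.02772930e-03  3.07654070e-01]
 [-5.86945058e-01 -3.42910613e-01  7.33421986e-01  2.75515883e-01]
 [ 6.34029234e-01  3.68667597e-01  6.79772855e-01 -1.45159346e+00]
 [ 0.00000000e+00  0.00000000e+00  0.00000000e+00  1.00000000e+00]]
top [[392.15749402   0.         277.67370847]
 [  0.         392.15749402 204.93738764]
 [  0.           0.           1.        ]] -0.0283513297128373 [[-0.07264636 -0.99735109 -0.00364727  0.02318953]
 [ 0.9745944  -0.07176467  0.21216875 -0.56552024]
 [-0.21186848  0.01185868  0.97722624 -1.14907189]
 [ 0.          0.          0.          1.        ]]
wrist [[296.71411391   0.         283.44848186]
 [  0.         296.71411391 208.85745188]
 [  0.           0.           1.        ]] 0.021886354525994092 [[ 0.38238755 -0.92400093 -0.00142708 -0.599661  ]
 [ 0.8835114   0.36608272 -0.29221746  0.03555724]
 [ 0.27053164  0.11047948  0.95635083 -0.3912597 ]
 [ 0.          0.          0.          1.        ]]
```

View pics/a_scene.png

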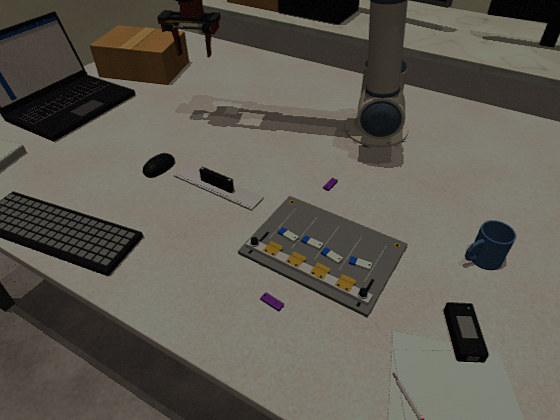

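View pics/a_top.png

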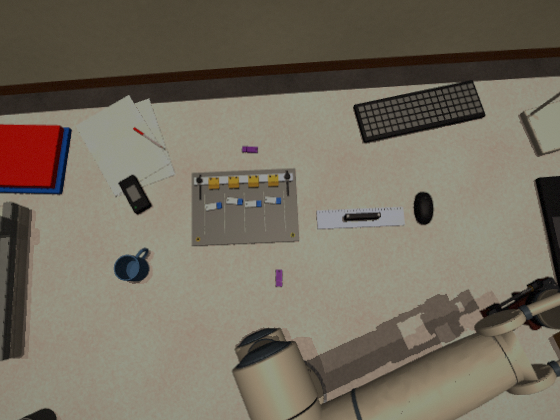

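View pics/a_wrist.png

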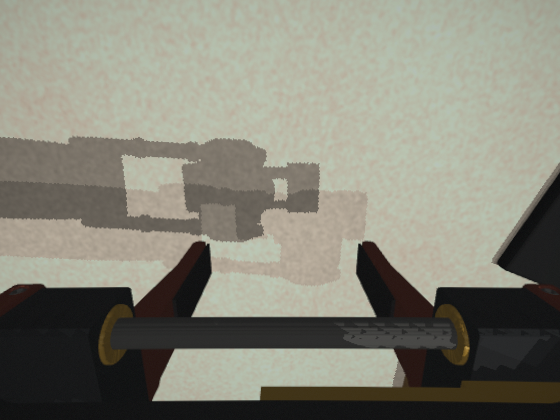

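The top view shows the plate at cols 192–298, rows 169–245, with the fence on its upper (+x) edge. The straightedge is at cols 317–404, rows 208–229, with its grip near (362,216). The sticks are at about (274,200), (254,203), (235,201) and (213,206). The two purple decoys are at (250,150) and (279,278).

```bash
cat > h.py <<'E'
import numpy as np,cv2
def p2w(im,uv,z):
    K=im["camera_matrix"];k1=im["k1"];V=im["view"]
    uv=np.atleast_2d(np.array(uv,float));out=[]
    n=cv2.undistortPoints(uv[:,None],K,np.array([k1,0,0,0.]))[:,0]
    c=-V[:3,:3].T@V[:3,3]
    for a in n:
        d=V[:3,:3].T@np.array([a[0],-a[1],-1]);t=(z-c[2])/d[2];out.append(c+t*d)
    return np.array(out)
def w2p(im,P):
    P=np.atleast_2d(P);V=im["view"];C=P@V[:3,:3].T+V[:3,3]
    C=C*[1,-1,-1]
    return cv2.projectPoints(C[:,None],np.zeros(3),np.zeros(3),im["camera_matrix"],np.array([im["k1"],0,0,0.]))[0][:,0]
def down(a): # tool down, jaw (y) axis at yaw a: tool y -> direction
    # tool x = (cos b, sin b), y = (sin b,-cos b), z=-z
    from scipy.spatial.transform import Rotation as R
    b=a+np.pi/2
    M=np.array([[np.cos(b),np.sin(b),0],[np.sin(b),-np.cos(b),0],[0,0,-1]])
    q=R.from_matrix(M).as_quat();return [q[3],q[0],q[1],q[2]]
E
python3 - <<'E'
from h import *;import pickle
d=pickle.load(open("a.pkl","rb"));im=d["top"]
print("plate corners",p2w(im,[(192,173),(294,169),(298,241),(192,245)],.012))
print("SE",p2w(im,[(317,209),(403,207),(404,226),(318,229)],.006))
print("grip",p2w(im,[(343,216),(381,215)],.048))
print("sticks",p2w(im,[(274,200),(254,203),(235,201),(213,206)],.021))
print("mouse,mug",p2w(im,[(424,208),(131,268)],.0))
f=im["frame"];cv2.imwrite("pics/b.png",cv2.resize(f[155:255,180:440],None,fx=3,fy=3,interpolation=cv2.INTER_CUBIC))
E
```

```text
plate corners [[ 0.70373178  0.25351739  0.012     ]
 [ 0.6925585  -0.08089433  0.012     ]
 [ 0.45564324 -0.07417186  0.012     ]
 [ 0.46728886  0.25976275  0.012     ]]
SE [[ 0.55491634 -0.14416802  0.006     ]
 [ 0.54104545 -0.42201589  0.006     ]
 [ 0.47920467 -0.4165368   0.006     ]
 [ 0.48990703 -0.1412528   0.006     ]]
grip [[ 0.51859393 -0.21773408  0.048     ]
 [ 0.51303141 -0.33587376  0.048     ]]
sticks [[ 0.59129169 -0.00811699  0.021     ]
 [ 0.58618158  0.05627107  0.021     ]
 [ 0.5971896   0.11650836  0.021     ]
 [ 0.58601212  0.1874243   0.021     ]]
mouse,mug [[ 0.53383797 -0.49191977  0.        ]
 [ 0.40991476  0.45704351  0.        ]]
```

View pics/b.png

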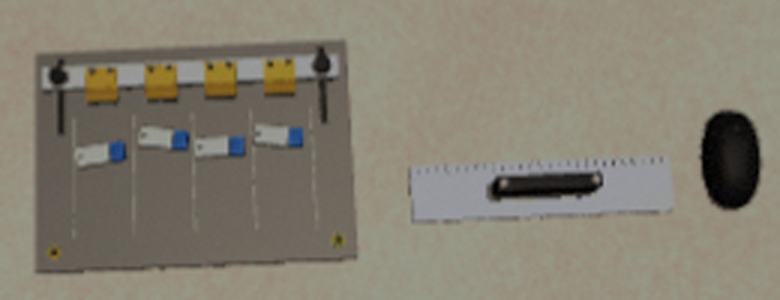

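```bash
python3 - <<'E'
from bench import *
from h import *;import pickle
q=down(-0.045)
t=state()["time"]
print(inverse_kinematics([.516,-.279,.019],q),inverse_kinematics([.62,.09,.03],down(-0.033)))
d={}
move_to([.53,-.10,.26],q);im=get_image("wrist");cv2.imwrite("pics/c1.png",im["frame"]);d[1]=im
print(state()["time"]-t,state()["ee_pos"])
move_to([.516,-.279,.16],q);im=get_image("wrist");cv2.imwrite("pics/c2.png",im["frame"]);d[2]=im
print(state()["time"]-t,state()["ee_pos"],state()["ft_force"],state()["moment"])
pickle.dump(d,open("c.pkl","wb"))
E
```

```text
[-5.53667119e-01  1.18052127e-01  1.57975176e+00 -4.44089210e-16
  1.44378876e+00 -5.08667119e-01] [ 8.98578041e-02  2.13473844e-01  1.45334222e+00 -4.44089210e-16
  1.47477659e+00  1.22857804e-01]
2.0167 [ 0.52987109 -0.1009144   0.2598647 ]
2.9 [ 0.51685625 -0.27818996  0.16163936] [-0.12115657  0.6435152  -0.19495188] [-0.01710172 -0.05090579 -0.00330999]
```

View pics/c1.png

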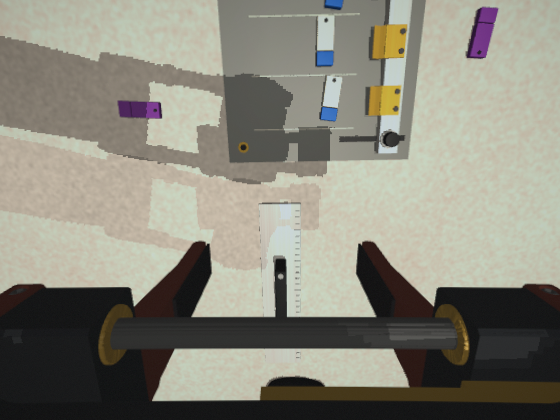

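View pics/c2.png

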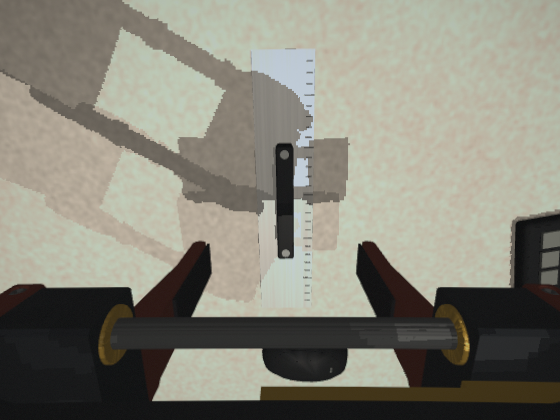

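```bash
python3 - <<'E'
from h import *;import pickle
d=pickle.load(open("c.pkl","rb"));im=d[2]
print(w2p(im,[[.5169,-.2782,.1616],[.5169,-.2782,.048]]))
print("grip",p2w(im,[(285,154),(286,253),(285,144),(286,258)],.048))
print("bar",p2w(im,[(251,50),(314,50),(262,305),(310,305)],.006))
im=d[1]
print("grip1",p2w(im,[(281,258),(281,277)],.048))
print("bar",p2w(im,[(259,204),(300,203)],.006))
print("plate",p2w(im,[(229,162),(408,159),(219,0)],.012))
print("fence bar top front edge",p2w(im,[(389,0),(378,152)],.024), "back",p2w(im,[(411,0),(398,153)],.024))
cv2.imwrite("pics/c1z.png",cv2.resize(im["frame"][0:170,210:430],None,fx=3.4,fy=3.4,interpolation=cv2.INTER_CUBIC))
E
```

```text
[[283.69659148 264.00053671]
 [283.4288659  207.14077804]]
grip [[ 0.5204992  -0.22892256  0.048     ]
 [ 0.51732832 -0.32545648  0.048     ]
 [ 0.52087366 -0.22021939  0.048     ]
 [ 0.51710002 -0.33087433  0.048     ]]
bar [[ 0.49304651 -0.13688284  0.006     ]
 [ 0.55164085 -0.13947636  0.006     ]
 [ 0.4850909  -0.412667    0.006     ]
 [ 0.54291827 -0.41529539  0.006     ]]
grip1 [[ 0.52216791 -0.20196669  0.048     ]
 [ 0.52076914 -0.23089432  0.048     ]]
bar [[ 0.49349644 -0.1363914   0.006     ]
 [ 0.55212743 -0.13759626  0.006     ]]
plate [[ 0.45781039 -0.07397537  0.012     ]
 [ 0.698316   -0.08121089  0.012     ]
 [ 0.46544468  0.11189798  0.012     ]]
fence bar top front edge [[ 0.65750355  0.09886477  0.024     ]
 [ 0.65415233 -0.06847775  0.024     ]] back [[ 0.68192991  0.09749982  0.024     ]
 [ 0.6799547  -0.07101687  0.024     ]]
```

View pics/c1z.png

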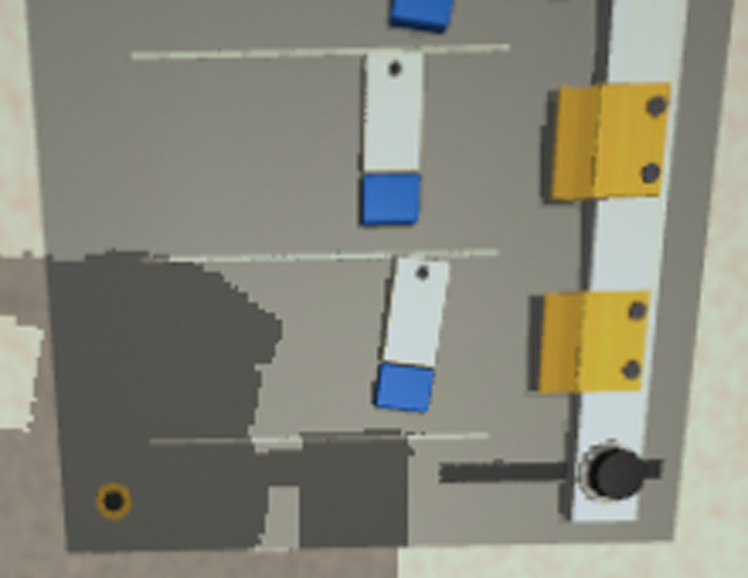

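```bash
python3 - <<'E'
from bench import *
from h import *;import pickle
q=down(-0.032)
def pr(l):
    s=state();print(l,round(s["time"],2),s["ee_pos"].round(4),s["ft_force"].round(2),s["moment"].round(3),round(s["finger_gap"],4))
move_to([.519,-.276,.08],q);pr("pre")
move_l([.519,-.276,.0195],speed=.08);pr("down")
close();pr("closed")
move_l([.519,-.276,.07],speed=.12);pr("up")
E
```

```text
pre 3.47 [ 0.5193 -0.2748  0.0807] [-0.06  0.53  0.83] [-0.06  -0.017  0.022] 0.0878
down 4.38 [ 0.5193 -0.2762  0.02  ] [ 0.07  0.18 -0.42] [-0.029 -0.104 -0.039] 0.0877
closed 5.47 [ 0.5189 -0.276   0.0194] [-0.72 -0.09 -1.42] [-0.059  0.069  0.028] 0.0156
up 6.05 [ 0.5188 -0.2758  0.0694] [ 0.21  0.53 -4.77] [-0.037 -0.016  0.024] 0.0162
```

```bash
python3 - <<'E'
from bench import *
from h import *;import pickle
q=down(-0.032)
def pr(l):
    s=state();print(l,round(s["time"],2),s["ee_pos"].round(4),s["ft_force"].round(2),s["moment"].round(3),round(s["finger_gap"],4))
d={}
move_l([.50,-.10,.12],speed=.2,orientation=down(-.032));im=get_image("wrist");cv2.imwrite("pics/d1.png",im["frame"]);d[1]=im
move_l([.50,.094,.12],speed=.2);im=get_image("wrist");cv2.imwrite("pics/d2.png",im["frame"]);d[2]=im
im=get_image("top");cv2.imwrite("pics/d3.png",im["frame"][140:280,150:350].repeat(3,0).repeat(3,1));d[3]=im
pr("x")
pickle.dump(d,open("d.pkl","wb"))
E
```

```text
x 8.38 [0.5001 0.0929 0.12  ] [ 1.15 -0.7  -3.9 ] [-0.015 -0.059 -0.013] 0.0161
```

View pics/d1.png

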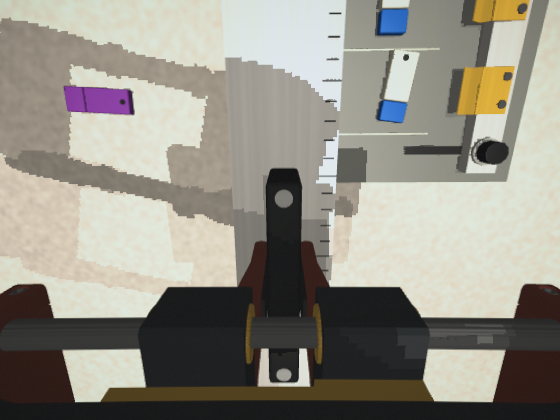

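View pics/d2.png

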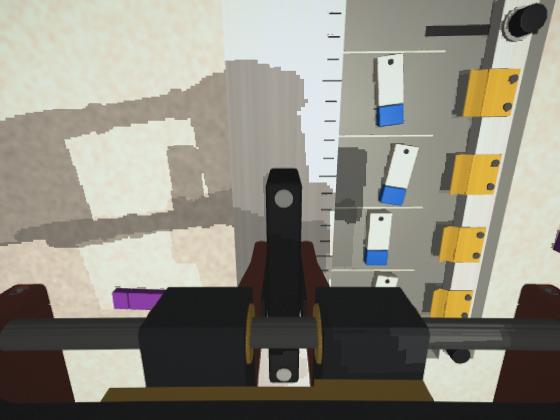

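View pics/d3.png

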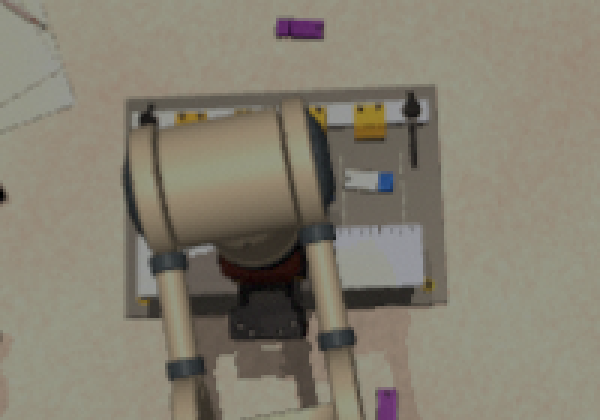

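```bash
python3 - <<'E'
from h import *;import pickle
d=pickle.load(open("d.pkl","rb"))
for k,e,f,b in [(2,[(445,51),(433,135),(422,207),(414,270)],[(500,60),(456,315)],[(345,0),(332,250)]),(1,[(439,48),(427,134)],[],[(345,0),(332,250)])]:
    im=d[k]
    P=p2w(im,e,.012);print("ends\n",P, np.polyfit(P[:,1],P[:,0],1))
    B=p2w(im,b,.107);print("bar front",B,np.polyfit(B[:,1],B[:,0],1))
im=d[1];print(p2w(im,[(509,181)],.012))
cv2.imwrite("pics/e1.png",cv2.resize(d[2]["frame"][0:280,320:560],None,fx=2.1,fy=2.1,interpolation=cv2.INTER_CUBIC))
E
```

```text
ends
 [[0.63136025 0.21887096 0.012     ]
 [0.62989008 0.15504978 0.012     ]
 [0.62742096 0.09102835 0.012     ]
 [0.62622927 0.02656592 0.012     ]] [0.02786506 0.62530112]
bar front [[0.5341759  0.22618482 0.107     ]
 [0.53024021 0.09508934 0.107     ]] [0.03002153 0.52738548]
ends
 [[ 0.62579501  0.0274024   0.012     ]
 [ 0.62412672 -0.03756987  0.012     ]] [0.02567684 0.6250914 ]
bar front [[ 0.53377267  0.03230373  0.107     ]
 [ 0.52989047 -0.09840835  0.107     ]] [0.02970041 0.53281324]
[[ 0.70026562 -0.0807879   0.012     ]]
```

View pics/e1.png

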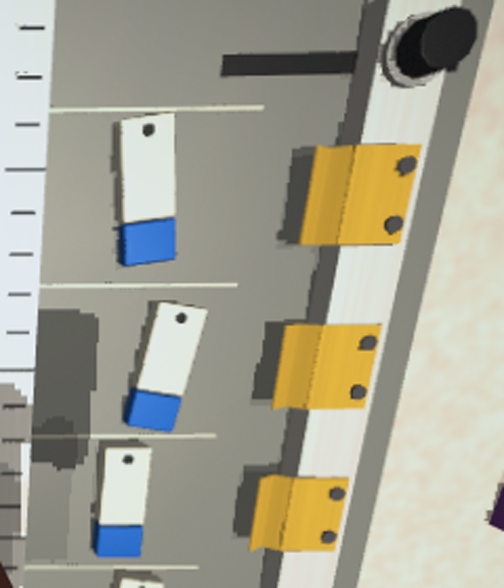

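```bash
cat > p.py <<'E'
from bench import *
from h import *
import pickle
YAW=-.031
O=np.array([.582,.0923]);A=-.029
ux=np.array([np.cos(A),np.sin(A)])
def W(x,z): 
    p=O+x*ux;return [p[0],p[1],z]
def avg(n=6,dt=.03):
    F=[];M=[]
    for i in range(n):
        hold(dt);s=state();F.append(s["ft_force"]);M.append(s["moment"])
    F=np.array(F);M=np.array(M);return F.mean(0),M.mean(0),F.std(0)
def pr(l,n=6):
    F,M,S=avg(n);s=state();print(l,round(s["time"],2),s["ee_pos"].round(4),"F",F.round(2),"M",M.round(3),"sd",S.round(2),flush=True);return F,M
E
python3 - <<'E'
from p import *
q=down(YAW)
move_l(W(-.082,.05),speed=.1,orientation=q);pr("a")
move_l(W(-.082,.0335),speed=.05);pr("b")
move_l(W(-.082,.0322),speed=.02);pr("c",12)
move_l(W(-.050,.0322),speed=.05);pr("d",12)
for n in("wrist","scene"):
    im=get_image(n);cv2.imwrite(f"pics/f_{n}.png",im["frame"])
E
```

```text
a 9.43 [0.5006 0.0948 0.051 ] F [ 0.2   0.23 -3.32] M [-0.029 -0.091  0.003] sd [0.62 0.65 0.66]
b 10.12 [0.5001 0.0947 0.0336] F [ 0.2   0.04 -3.73] M [-0.04  -0.086  0.018] sd [0.59 0.32 0.37]
c 10.77 [0.5001 0.0947 0.0323] F [-0.03 -0.07 -3.97] M [-0.021 -0.065 -0.024] sd [0.48 0.6  0.57]
d 11.96 [0.5319 0.0938 0.0323] F [ 0.11 -0.11 -3.23] M [-0.037 -0.067  0.009] sd [0.48 0.47 0.51]
```

View pics/f_wrist.png

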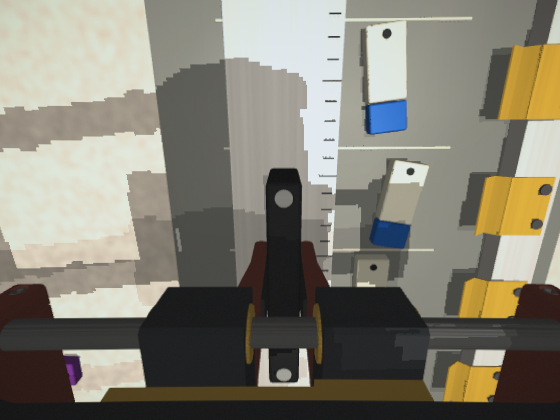

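View pics/f_scene.png

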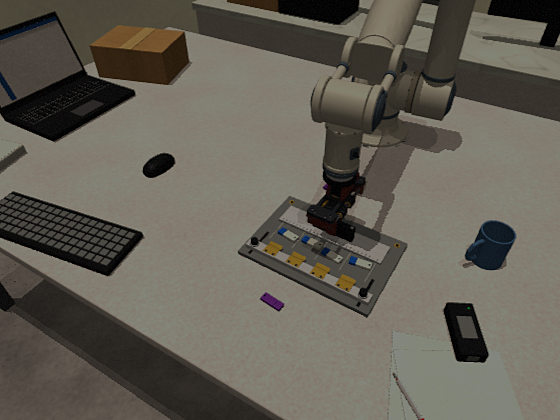

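```bash
python3 - <<'E'
from p import *
move_l(W(.004,.0322),speed=.04,orientation=down(YAW));pr("e",10)
im=get_image("wrist");cv2.imwrite("pics/g.png",im["frame"]);pickle.dump(im,open("g.pkl","wb"))
P=p2w(im,[(339,60),(331,240)],.019);print(P)
E
```

```text
e 13.89 [0.586  0.0922 0.0322] F [ 0.01 -0.05 -3.61] M [-0.024 -0.068 -0.005] sd [0.54 0.59 0.19]
[[0.61780421 0.19968006 0.019     ]
 [0.61549481 0.10071056 0.019     ]]
```

View pics/g.png

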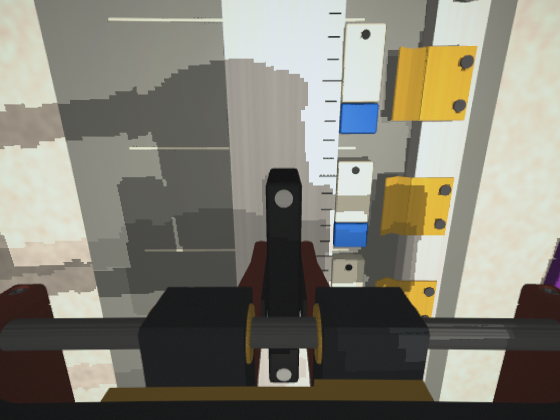

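```bash
python3 - <<'E'
from h import *;import pickle
im=pickle.load(open("g.pkl","rb"))
cv2.imwrite("pics/gz.png",cv2.resize(im["frame"][0:280,320:500],None,fx=2.1,fy=2.1,interpolation=cv2.INTER_CUBIC))
E
```

```text
(no output)
```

View pics/gz.png

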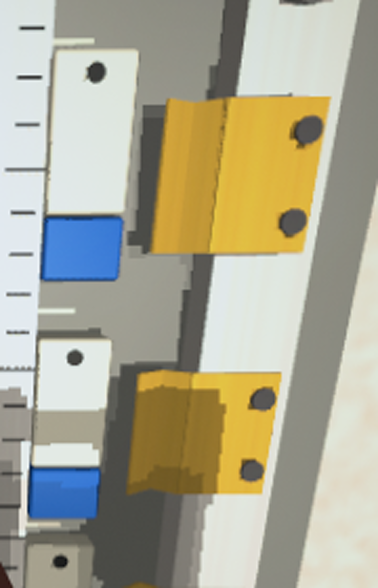

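```bash
python3 - <<'E'
from h import *;import pickle
im=pickle.load(open("g.pkl","rb"))
g=lambda L:[(320+a/2.1,b/2.1) for a,b in L]
print("ftop",p2w(im,g([(248,5),(201,370),(174,570)]),.024))
print("ffoot",p2w(im,g([(228,5),(183,370)]),.012))
print("stick front top",p2w(im,g([(140,48),(120,280),(112,340),(98,517)]),.021))
print("bar edge top",p2w(im,g([(55,20),(29,500)]),.0185))
E
```

```text
ftop [[0.66222939 0.22123225 0.024     ]
 [0.66063398 0.13953792 0.024     ]
 [0.65864696 0.08091551 0.024     ]]
ffoot [[0.66294664 0.2250309  0.012     ]
 [0.66091955 0.13725919 0.012     ]]
stick front top [[0.64002679 0.21469315 0.021     ]
 [0.63893494 0.16302292 0.021     ]
 [0.63782164 0.14771744 0.021     ]
 [0.63676466 0.09689072 0.021     ]]
bar edge top [[0.62074005 0.22167207 0.0185    ]
 [0.61726446 0.10169981 0.0185    ]]
```

```bash
python3 - <<'E'
from p import *
move_l(W(.013,.0322),speed=.03,orientation=down(YAW));F,M=pr("s13",5)
x=.013
while x<.0235:
    x+=.001
    move_l(W(x,.0322),speed=.02);F,M=pr("x%.4f"%x,4)
    if F[0]<-14.5: break
E
```

```text
s13 14.56 [0.5949 0.0919 0.0321] F [-0.2   0.04 -3.72] M [-0.026 -0.073 -0.013] sd [0.51 0.33 0.31]
x0.0140 14.94 [0.596  0.0919 0.0322] F [ 0.15  0.51 -3.79] M [-0.026 -0.065 -0.017] sd [0.31 0.43 0.35]
x0.0150 15.32 [0.597  0.0918 0.0322] F [ 0.36  0.08 -3.89] M [-0.008 -0.085 -0.001] sd [0.43 0.36 0.37]
x0.0160 15.71 [0.598  0.0918 0.0322] F [-0.   -0.01 -3.45] M [-0.026 -0.066  0.011] sd [0.63 0.23 0.17]
x0.0170 16.09 [0.5984 0.0919 0.0319] F [-3.82  0.36 -3.31] M [-0.016  0.644  0.117] sd [0.65 0.3  0.16]
x0.0180 16.48 [0.5989 0.0919 0.0317] F [-6.3   0.64 -2.22] M [-0.004  1.046  0.004] sd [0.5  0.33 0.29]
x0.0190 16.86 [0.5996 0.0919 0.0316] F [-7.22 -0.08 -1.99] M [0.014 1.271 0.016] sd [0.56 0.49 0.42]
x0.0200 17.24 [0.6019 0.0917 0.032 ] F [-2.91  0.18 -4.44] M [-0.002  0.493  0.001] sd [0.2  0.69 0.83]
x0.0210 17.62 [0.6032 0.0916 0.0323] F [-2.15  0.05 -4.06] M [-0.032  0.393 -0.019] sd [0.64 0.4  0.39]
x0.0220 18.01 [0.6041 0.0917 0.0323] F [-1.88  0.1  -3.79] M [-0.042  0.333 -0.013] sd [0.2  0.33 0.37]
x0.0230 18.39 [0.6051 0.0916 0.0323] F [-2.57 -0.37 -3.23] M [-0.035  0.418  0.009] sd [0.23 0.45 0.4 ]
x0.0240 18.77 [0.6061 0.0916 0.0322] F [-2.76 -0.23 -2.69] M [-0.039  0.394  0.013] sd [0.19 0.2  0.25]
```

```bash
python3 - <<'E'
from p import *
x=.024
while x<.034:
    x+=.0007 if x<.0265 else .0004
    move_l(W(x,.0322),speed=.02,orientation=down(YAW));F,M=pr("x%.4f"%x,5)
    if F[0]<-9.5: break
im=get_image("wrist");cv2.imwrite("pics/i.png",im["frame"]);pickle.dump(im,open("i.pkl","wb"))
E
```

```text
x0.0247 19.19 [0.6067 0.0916 0.0322] F [-2.78  0.03 -2.96] M [ 0.008  0.434 -0.01 ] sd [0.33 0.66 0.55]
x0.0254 19.61 [0.6074 0.0916 0.0322] F [-2.84  0.42 -3.15] M [0.009 0.432 0.022] sd [0.83 0.63 0.69]
x0.0261 20.02 [0.6081 0.0915 0.0322] F [-2.71  0.91 -2.89] M [-0.006  0.464  0.079] sd [0.3  0.21 0.39]
x0.0268 20.44 [0.6083 0.0915 0.032 ] F [-4.81 -0.15 -2.07] M [-0.021  0.824  0.182] sd [0.41 0.16 0.43]
x0.0272 20.86 [0.6083 0.0915 0.0319] F [-6.09 -0.18 -2.17] M [0.018 1.048 0.192] sd [0.42 0.37 0.27]
x0.0276 21.27 [0.6084 0.0915 0.0318] F [-7.63 -0.27 -1.79] M [-0.018  1.285  0.149] sd [0.39 0.46 0.13]
x0.0280 21.69 [0.6084 0.0916 0.0316] F [-9.22 -0.02 -1.3 ] M [0.003 1.491 0.161] sd [0.52 0.33 0.36]
x0.0284 22.11 [0.6084 0.0915 0.0316] F [-10.12  -0.32  -0.47] M [0.021 1.801 0.18 ] sd [0.34 0.42 0.37]
```

View pics/i.png

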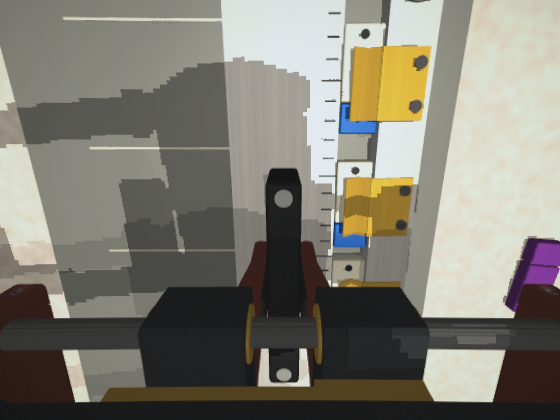

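```bash
python3 - <<'E'
from p import *
x=.0284
while x<.0305:
    x+=.0003
    move_l(W(x,.0322),speed=.02,orientation=down(YAW));F,M=pr("x%.4f"%x,8)
    if F[0]<-13.8: break
pr("hold",20)
E
```

```text
x0.0287 22.68 [0.6084 0.0915 0.0317] F [-11.78  -0.36   0.22] M [0.022 2.016 0.159] sd [0.33 0.59 0.48]
x0.0290 23.19 [0.6085 0.0915 0.0317] F [-12.94  -0.64   0.99] M [0.02  2.216 0.163] sd [0.44 0.41 0.45]
x0.0293 23.71 [0.6085 0.0915 0.0317] F [-14.38  -0.61   2.  ] M [0.022 2.404 0.174] sd [0.5  0.24 0.55]
hold 24.38 [0.6085 0.0915 0.0317] F [-14.16  -0.44   1.78] M [0.012 2.434 0.165] sd [0.53 0.63 0.48]
```

```bash
python3 - <<'E'
from p import *
move_l(W(.015,.0325),speed=.03,orientation=down(YAW))
move_l(W(-.06,.034),speed=.08)
im=get_image("wrist");cv2.imwrite("pics/j1.png",im["frame"]);pickle.dump(im,open("j1.pkl","wb"))
move_l(W(-.06,.13),speed=.15);
move_l([.50,-.10,.13],speed=.2)
d={}
for n in("wrist","scene","top"):
    d[n]=get_image(n);cv2.imwrite(f"pics/j_{n}.png",d[n]["frame"])
pickle.dump(d,open("j.pkl","wb"))
for n,(a,b,c,e) in {"scene":(180,320,220,420),"top":(155,255,180,310)}.items():
    cv2.imwrite(f"pics/jz_{n}.png",cv2.resize(d[n]["frame"][a:b,c:e],None,fx=4,fy=4,interpolation=cv2.INTER_CUBIC))
pr("x")
E
```

```text
x 28.41 [ 0.5001 -0.0995  0.13  ] F [ 0.    0.16 -3.65] M [-0.02  -0.088 -0.007] sd [0.54 0.59 0.46]
```

View pics/j1.png

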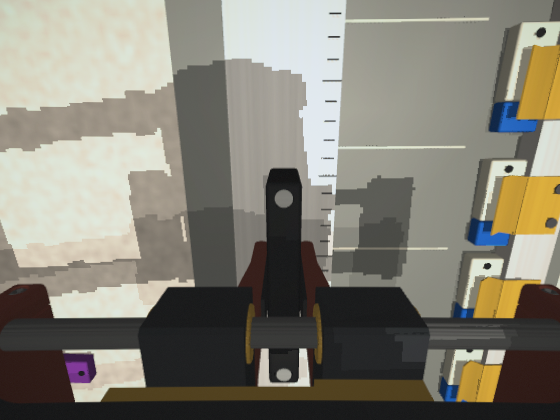

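View pics/jz_scene.png

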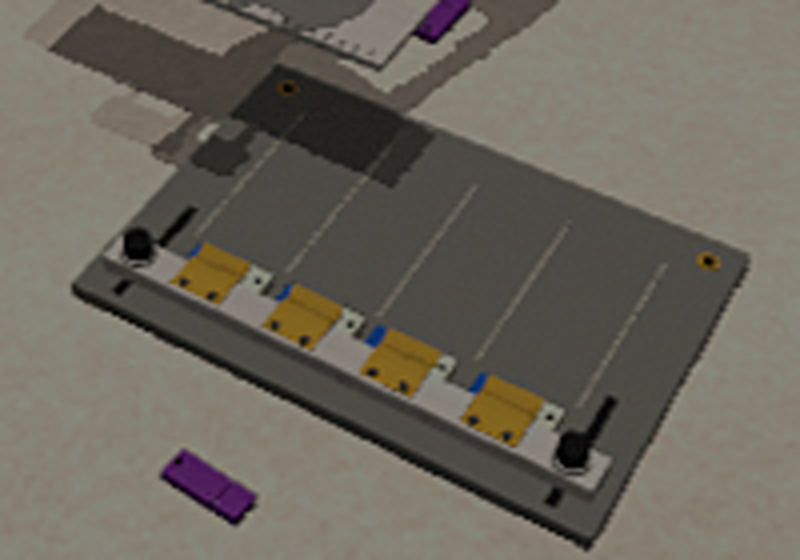

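View pics/jz_top.png

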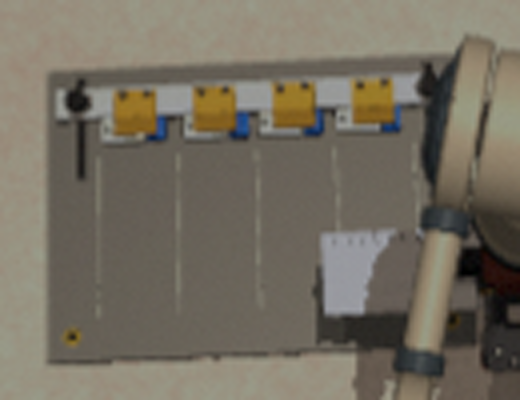

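View pics/j_wrist.png

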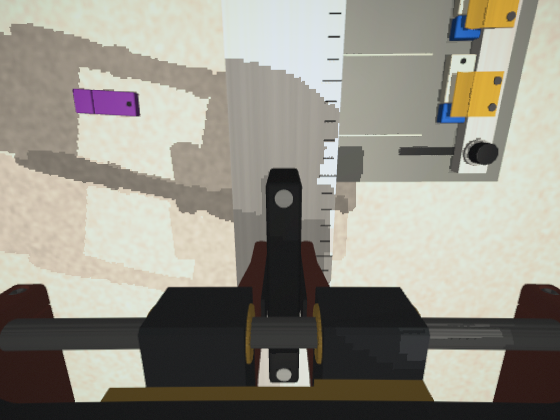

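```bash
python3 - <<'E'
from p import *
move_l([.517,-.272,.07],speed=.2)
move_l([.517,-.272,.024],speed=.08);pr("a",4)
z=.024
while z>.0182:
    z-=.0012;move_l([.517,-.272,z],speed=.02);F,M=pr("z%.4f"%z,6)
    if F[2]>-2.2: break
gripper_open();pr("open",4)
move_l([.517,-.272,.10],speed=.12)
move_l([.56,-.04,.26],speed=.25)
d={}
for n in("wrist","scene","top"):
    d[n]=get_image(n);cv2.imwrite(f"pics/k_{n}.png",d[n]["frame"])
pickle.dump(d,open("k.pkl","wb"));pr("end",2)
E
```

```text
a 30.33 [ 0.5175 -0.2723  0.0249] F [ 0.15 -0.01 -3.44] M [-0.059 -0.089  0.023] sd [0.16 0.37 0.42]
z0.0228 30.78 [ 0.517  -0.272   0.0229] F [-0.   -0.08 -3.5 ] M [-0.027 -0.071 -0.015] sd [0.46 0.39 0.4 ]
z0.0216 31.23 [ 0.517  -0.272   0.0216] F [ 0.38  0.13 -3.03] M [-0.002 -0.084  0.014] sd [0.36 0.4  0.63]
z0.0204 31.68 [ 0.517  -0.272   0.0204] F [ 0.01 -0.01 -3.86] M [-0.036 -0.058  0.014] sd [0.75 0.35 0.54]
z0.0192 32.13 [ 0.5172 -0.2721  0.0195] F [ 0.09 -0.18 -1.58] M [-0.008 -0.15   0.01 ] sd [0.29 0.24 0.62]
open 33.44 [ 0.517  -0.272   0.0192] F [-0.74  0.    0.5 ] M [-0.035 -0.075 -0.028] sd [0.22 0.46 0.35]
end 35.77 [ 0.5597 -0.0408  0.2592] F [ 0.58 -0.21  0.65] M [-0.068 -0.082 -0.013] sd [0.36 0.25 0.03]
```

View pics/k_wrist.png

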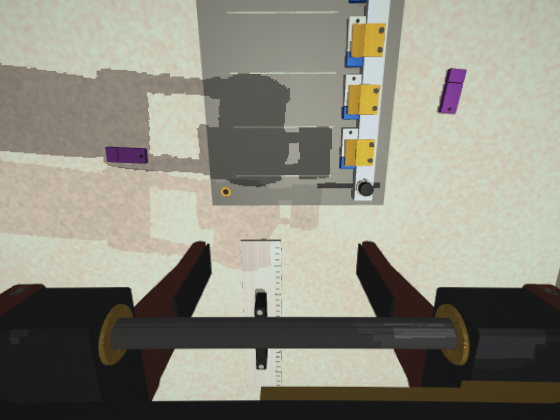

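View pics/k_scene.png

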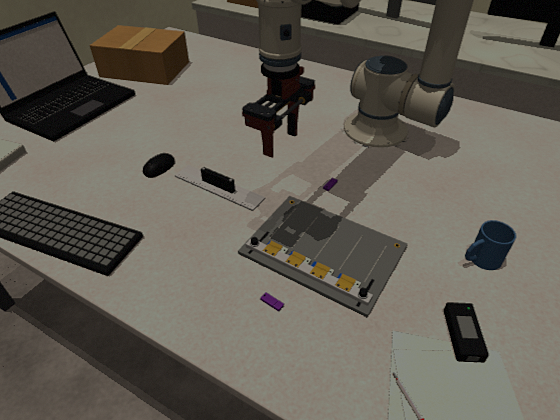

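The straightedge lies flat on the desk right of the plate (wrist view, cols 240–281, from row 240 down), and the sticks are under their springs. There is plenty of time left, so I'll check the flushness close up.

```bash
python3 - <<'E'
from p import *
d={}
for i,y in enumerate([-.06,.07]):
    move_l([.635,y,.17],speed=.2)
    d[i]=get_image("wrist")
    cv2.imwrite(f"pics/m{i}.png",cv2.resize(d[i]["frame"][0:300,180:400],None,fx=2,fy=2,interpolation=cv2.INTER_CUBIC))
pickle.dump(d,open("m.pkl","wb"));print(state()["time"])
E
```

```text
37.4167
```

View pics/m0.png

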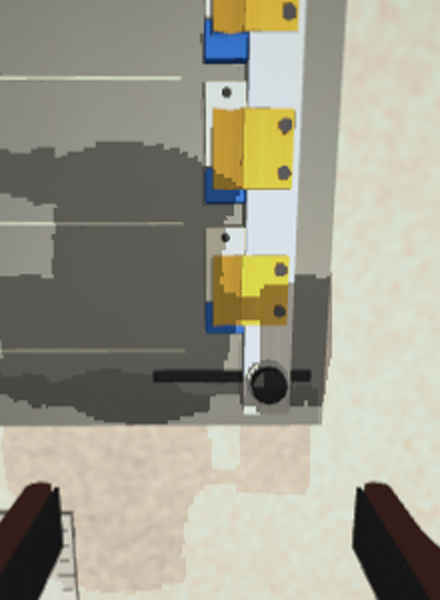

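View pics/m1.png

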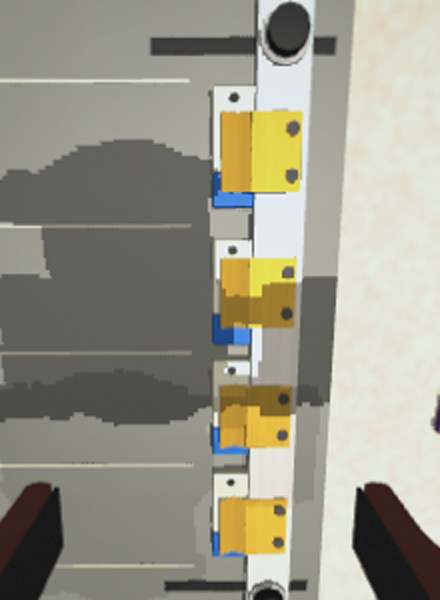

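```bash
python3 - <<'E'
from h import *;import pickle
d=pickle.load(open("m.pkl","rb"));im=d[1]
g=lambda L:[(180+a/2,b/2) for a,b in L]
print("ftop",p2w(im,g([(256.5,60),(253.5,222),(249,465)]),.024))
print("rear top",p2w(im,g([(214,90),(214,205),(215,242),(213,343),(213.5,363),(212,452),(213,475),(212.5,552)]),.021))
print("line ends",p2w(im,g([(189,80),(191,226),(191,353),(193,465)]),.012))
# before: distance line end -> fence in g? use d2
d=pickle.load(open("d.pkl","rb"))[2]
g=lambda L:[(320+a/2.1,b/2.1) for a,b in L]
print("before ftop",p2w(d,g([(373,80),(338,285),(312,440)]),.024),p2w(d,g([(264,107),(237,285),(215,436)]),.012))
E
```

```text
ftop [[0.66219002 0.22312037 0.024     ]
 [0.66045113 0.15524374 0.024     ]
 [0.65710794 0.0301939  0.024     ]]
rear top [[ 0.64306493  0.21257142  0.021     ]
 [ 0.64174919  0.16361957  0.021     ]
 [ 0.6417809   0.14662268  0.021     ]
 [ 0.63943401  0.09693372  0.021     ]
 [ 0.63940545  0.08645952  0.021     ]
 [ 0.63724094  0.03720865  0.021     ]
 [ 0.63741229  0.02370193  0.021     ]
 [ 0.63580782 -0.02388781  0.021     ]]
line ends [[0.63168605 0.21890235 0.012     ]
 [0.63010767 0.154535   0.012     ]
 [0.62762177 0.09036455 0.012     ]
 [0.62628811 0.02639106 0.012     ]]
before ftop [[0.66260272 0.22359354 0.024     ]
 [0.66255187 0.15386491 0.024     ]
 [0.66221121 0.09119494 0.024     ]] [[0.63191019 0.21888047 0.012     ]
 [0.62984033 0.15446086 0.012     ]
 [0.62782879 0.09042174 0.012     ]]
```

```bash
python3 - <<'E'
from bench import *
hold(.3);print(state()["time"],state()["ft_force"]);job_done()
E
```

```text
37.7167 [0.24997207 0.02216434 0.36534595]
the job is handed in; nothing more can be done
```

I picked up the straightedge by its grip and pushed the four sticks under the springs as one row. I bedded them against the fence with a held push of about 14.2 N (the spring entry peaked at about 7 N in the readings). I then laid the straightedge back flat on the desk right of the plate, let go, and handed the job in at about 37.7 s.

**Sticks:** In the close views, all four sit under their springs with no visible gap. Their rear edges measure about 20 mm in front of the fence face, within about 0.7 mm. The last 4 N of the push moved the row only 0.1 mm, with little turning moment, so the row was bedded evenly.

**Fence:** Just before the springs and after the push, the fence edge at its +y end measured the same, 0.6622 m. An earlier picture from higher up read it up to about 2 to 4 mm further out further along. I put that down to my rough pixel picking, since 14 N is below the 19 N slip force.

**Other objects:** The mug, mouse and adapter look unmoved in the scene view, though I did not measure them. At hand-in the gripper was open and clear of everything.

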